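# Price a tray on the delicatessen scale

### The arm

A 7-joint arm with a two-finger parallel gripper is mounted at the origin on the work surface. World frame = base frame: x ahead of the robot, y to its left, z up, the work surface at z = 0. Lengths are in m, angles in rad, forces in N, time in s.
With the tool pointing down it reaches from about 0.4 to 0.85 m from the base axis. Payload 4.5 kg.
Tool frame: the origin (TCP) lies on the centre line of the jaws, within the pads' length; the fingertips stand ctrl.tip_reach ahead of it and the grasp point (between the pads) lies 5 mm behind it (ctrl.tip_reach is the distance from the TCP to the fingertips, in m); z points along the fingers, y is the line along which they close (so a half turn about z gives the same grasp; the last joint's range is limited). The gripper opens to 88 mm and grips with 3 to 60 N. Pads are 18 mm wide; open, the fingers measure 123 mm over their backs; the gripper's body (75 mm by 187 mm) begins 45 mm behind the grasp point.
Start: joints at [1.23, 0.689, -0.195, 1.565, 0.157, 0.902, -0.215], TCP at [0.229, -0.582, 0.253] pointing down, gripper open.
Joint ranges: [-3.01, 3.01], [-0.46, 2.08], [-1.47, 1.51], [0.13, 2.56], [-1, 4.14], [0.04, 2.09], [-2.66, 2.66]. Speed limits (rad/s): [2.57, 2.57, 3.14, 3.14, 3.14, 3.14, 3.14].

### API

Orientations are given as [roll, pitch, yaw] about the fixed x, y, z axes, in that order (R = Rz(yaw) Ry(pitch) Rx(roll)).
In Python, from cell import ctrl, eyes, workorder, finder gives the robot as it stands.
- The arm moves only by the tool servo_tool, never from a script. Its argument "series" is one flat list of numbers, 7 for each row, row after row: the shift along the tool's x, y, z as a fraction of full scale, then the turn, a rotation vector about the tool's x, y, z as a fraction of full scale, then the closure, from 0 (fully open) to 1 (shut). In form: [tx, ty, tz, ax, ay, az, hand, tx, ty, tz, ax, ay, az, hand, ...]. A call has exactly 8 rows; each row shifts and turns the commanded pose from where the row before left it, along the tool's axes as they then stand; what a row does not reach is not made up. Full scale, the value 1, is 0.02 m for a shift and 0.12 rad for a turn. A row lasts 1/12 s, in which the tool goes at most 41.7 mm and 7.16 degrees, less where a joint would pass 70% of its speed; a pose out of reach is approached as far as the arm can. A call with a number of a shift or a turn outside -1 to 1 is refused whole. A call with a gripper value outside its range is refused whole. The fingers move at their own pace and stop on an object; "grip_force" is the grip in N (left out, the last holds). Time passes only in rows, so rows that do not move let the fingers close, or fill a call up. It gives the time, the measured TCP pose, the force, the opening and the grip force at its end, in the units of the state.
- ctrl.sense(): the state, without advancing time (a new reading comes with each control period).
- eyes.capture(name): name is "scene" or "top" or "wrist"; returns a dict with "frame" (480x640x3 uint8, blue, green, red), "range_z" (480x640 float32, m along the optical axis (not along the pixel's ray), 0 where there is no reading), "camera_matrix" (3x3 intrinsics, pixels), "D" ([k1, k2, p1, p2, k3] as OpenCV has them; the pictures are not rectified), "world_to_cam" (4x4, takes a point from world to camera coordinates). Camera axes: x right, y up, looking along -z (the intrinsics and any distortion apply to the point x, -y, -z); pixel columns grow to the right and rows downward; lengths in m; the calibration is good to about 2 mm. A picture is of the moment at which its call begins.
- workorder.finish_job(): hands the job in; it is judged then, once.
Trained networks look in a picture, given as the dict that the camera call returned (one of the last four; its "shot" number tells which), for a name from the list of things; names that differ only in an ending like _2 or _b are one class to them, and where a whole thing is asked for, a point or a joint stands for the part that bears it (a point fixed in the world has none). Each returns a list of dicts, best first, with "conf" (0 to 1); they miss things now and then, are a little off and sometimes report something else, mostly with a low value. They report only what shows in the picture. A call takes as long as a camera call.
- finder.trace(picture, name): "region" (480x640 bool, what is visible of it) and "point" ([column, row] in pixels, amid what is visible of it).
- finder.tip_of(picture, name): "point" ([column, row] in pixels: a listed point, or the origin of a listed thing).
The state is a dict: "clock": time; "joint_positions": joint angles; "qvel": joint speeds; "joint_torque": joint torques, N m; "tool_pos": TCP position; "eef_rot": TCP orientation; "force": force on the tool from outside, world axes, zero at the start; "moment": the same for the moment, N m; "gripper_width": opening from 0.0 (shut) to 1.0 (fully open); "finger_force": force on a finger pad.
Only numpy, scipy, OpenCV 4.12 (cv2) and the standard library are available. Lean on these libraries where they do the work, as an engineer would, in place of code of your own. Each camera call takes 0.05 s, during which the arm holds its last target. There are 200 camera calls.

### The job

The tray on the counter scale's pan needs its price label: using your fingertips, press the yellow tare key, then the product key whose picture shows what lies in that tray (yellow cheese wedge, round white cheese or dark red sausage), then the large green print key. Push each key fully home and let it come back up before you press the next. Press nothing else on the scale, keep off the pan, do not touch any tray, and leave everything on the counter where it stands.

Things in the scene. Friction and masses are not known exactly. Their poses are not given: they have to be found in the camera images.
- pan: steel weighing pan, 240 mm (x) x 340 mm (y), on a white counter scale (400 x 370 mm, fixed); x points away from the scale's user, y to their left, z up; origin under the pan's centre, 87 mm above the counter, 8 mm below the face that trays stand on. The tray whose origin is within 100 mm of it in plan is the one on the pan; the other two are over 200 mm away on a wooden block left of the scale
- key_wedge_top (a point): dark grey square key cap 30 x 30 mm, standing 9 mm proud of the keyboard; picture of a yellow triangular cheese wedge: product key for the yellow cheese. Back row of the product keys (away from the robot), leftmost. Point: centre of the cap's top face (it moves with the key); z is the outward normal, x points uphill away from the user, y to their left
- key_wedge (a joint): travel of the wedge key, m: 0 up, 0.005 fully pressed against its stop; the spring pushes back 1.5 N at the start and 4 N at the bottom and lifts the key again when let go
- key_round_top (a point): dark grey square key cap 30 x 30 mm, standing 9 mm proud of the keyboard; picture of a white disc: product key for the round white goat cheese. Back row, right of the wedge key, 46 mm between centres. Point: centre of the cap's top face (it moves with the key); z is the outward normal, x points uphill away from the user, y to their left
- key_round (a joint): travel of the round key, m: 0 up, 0.005 fully pressed against its stop; the spring pushes back 1.5 N at the start and 4 N at the bottom and lifts the key again when let go
- key_sausage_top (a point): cream-coloured square key cap 30 x 30 mm, standing 9 mm proud of the keyboard; picture of a dark red bar: product key for the dried sausages. Front row (towards the robot), leftmost, 44 mm in front of the wedge key. Point: centre of the cap's top face (it moves with the key); z is the outward normal, x points uphill away from the user, y to their left
- key_sausage (a joint): travel of the sausage key, m: 0 up, 0.005 fully pressed against its stop; the spring pushes back 1.5 N at the start and 4 N at the bottom and lifts the key again when let go
- key_olive_top (a point): dark grey square key cap 30 x 30 mm, standing 9 mm proud of the keyboard; picture of two green dots: product key for olives, which are never on the scale in this job. Front row, right of the sausage key. Point: centre of the cap's top face (it moves with the key); z is the outward normal, x points uphill away from the user, y to their left
- key_olive (a joint): travel of the olive key, m: 0 up, 0.005 fully pressed against its stop; the spring pushes back 1.5 N at the start and 4 N at the bottom and lifts the key again when let go
- key_clear_top (a point): red square key cap 30 x 30 mm, standing 9 mm proud of the keyboard; white cross: the clear key, not to be pressed. Right of the flat number pad, back row. Point: centre of the cap's top face (it moves with the key); z is the outward normal, x points uphill away from the user, y to their left
- key_clear (a joint): travel of the clear key, m: 0 up, 0.005 fully pressed against its stop; the spring pushes back 1.5 N at the start and 4 N at the bottom and lifts the key again when let go
- key_tare_top (a point): yellow square key cap 30 x 30 mm, standing 9 mm proud of the keyboard; black mark of an open tray: the tare key, which takes off the tray's weight. Right of the flat number pad, front row, 44 mm in front of the clear key. Point: centre of the cap's top face (it moves with the key); z is the outward normal, x points uphill away from the user, y to their left
- key_tare (a joint): travel of the tare key, m: 0 up, 0.005 fully pressed against its stop; the spring pushes back 1.5 N at the start and 4 N at the bottom and lifts the key again when let go
- key_print_top (a point): large green key cap 30 mm front to back x 50 mm wide, 9 mm proud, white label mark: the print key. Far right of the keyboard, midway between the two rows; 77 mm between its centre and the tare key's column. Point: centre of the cap's top face (it moves with the key); z is the outward normal, x points uphill away from the user, y to their left
- key_print (a joint): travel of the print key, m: 0 up, 0.005 fully pressed against its stop; the spring pushes back 1.5 N at the start and 4 N at the bottom and lifts the key again when let go
- numpad: flat grey number pad with 12 small white fields, 76 x 84 mm, 2 mm proud, not to be pressed; origin at the centre of its underside, on the keyboard's face. The keyboard lies in front of the pan, 140 mm front to back, and rises away from the user at 12 degrees from 45 to 75 mm above the counter; from the left: product keys, number pad, tare and clear keys, print key
- tray_wedge: black open tray 120 mm (x) x 170 mm (y) x 20 mm high, walls 4 mm, loose, origin at the centre of its underside, holding a yellow cheese wedge with brown rind, 45 mm high with the tray
- tray_round: black open tray 120 mm (x) x 170 mm (y) x 20 mm high, walls 4 mm, loose, origin at the centre of its underside, holding a round white cheese of 84 mm diameter, 41 mm high with the tray
- tray_sausage: black open tray 120 mm (x) x 170 mm (y) x 20 mm high, walls 4 mm, loose, origin at the centre of its underside, holding two dark red sausages lying along y, each 36 mm thick and 146 mm long, 41 mm high with the tray
- jar_a: loose jar with a brass-coloured lid, 66 mm diameter, 75 mm high, upright right of the scale; origin at the centre of its underside
- jar_b: loose jar with a brass-coloured lid, 66 mm diameter, 75 mm high, upright right of the scale; origin at the centre of its underside
- mill: loose dark wooden pepper mill, 54 mm diameter at the foot, 148 mm high, right of the scale; origin at the centre of its underside
- knife: loose knife lying on the counter in front of the scale along its own x, 330 mm long, 30 mm wide, 18 mm high, black handle at its -x end (180 mm from the origin), blade to +x (150 mm); origin on the counter
- label_roll: loose roll of labels standing on end, 64 mm diameter, 40 mm high, on the counter between the robot and the scale; origin at the centre of its underside

How it is judged:
By the outcome, as a careful person would: the job done as asked, in the order asked, and still so for the second after the job is handed in, with the robot touching nothing.
It also fails if it takes over 48 s, if anything falls off the work surface, if the arm or the gripper's body presses on something with over 40 N, if the wrist force passes 120 N, or if a joint passes its speed limit or range.

## Working session

There is one attempt and no reset: what is moved stays moved. The work goes in short steps, Python scripts to look and compute and a tool call to move; the robot and the scene stay as the last step left them, time stands still between calls to the robot, and variables do not carry over. Pictures are saved under pics/ and viewed, at most 10 in all, crops included, and the job is handed in when it is done.

Besides the shell and the picture viewer there is one more tool, called after "Call:" as name(argument=value, ...) on one line, values as JSON. servo_tool: Moves the arm, as the interface text tells. Shift numbers are shares of 0.02 m and turn numbers shares of 0.12 rad, none past 1 either way. Its arguments: {"type":"object","properties":{"series":{"type":"array"},"grip_force":{"type":"number"}},"required":["series"]}

```bash
mkdir -p pics
cat > h.py <<'E'
import numpy as np, cv2
from scipy.spatial.transform import Rotation as Ro
from cell import ctrl, eyes, workorder, finder
def world(p,uv,r=2):
    u,v=uv; ui,vi=int(round(u)),int(round(v))
    w=p["range_z"][max(0,vi-r):vi+r+1,max(0,ui-r):ui+r+1]; w=w[w>0]
    if not len(w): return None
    d=np.median(w)
    n=cv2.undistortPoints(np.array([[[u,v]]],float),p["camera_matrix"],np.array(p["D"],float))[0,0]
    return (np.linalg.inv(p["world_to_cam"])@np.array([n[0]*d,-n[1]*d,-d,1]))[:3]
E
python3 - <<'E'
from h import *
s=ctrl.sense(); print({k:np.round(v,3) for k,v in s.items()}, ctrl.tip_reach)
for c in ["scene","top"]:
    p=eyes.capture(c); cv2.imwrite(f"pics/{c}.png",p["frame"])
    for n in ["key_wedge_top","key_round_top","key_sausage_top","key_olive_top","key_clear_top","key_tare_top","key_print_top","numpad","pan","tray_wedge","tray_round","tray_sausage"]:
        for r in finder.tip_of(p,n)[:2]:
            w=world(p,r["point"]); print(c,n,round(r["conf"],2),np.round(r["point"],1),None if w is None else np.round(w,4))
E
```

```text
{'clock': np.float64(0.0), 'joint_positions': array([ 1.23 ,  0.69 , -0.195,  1.566,  0.157,  0.902, -0.215]), 'qvel': array([ 0.001, -0.002, -0.   ,  0.001, -0.002,  0.   , -0.001]), 'joint_torque': array([ 0.0000e+00, -5.2756e+01, -1.2670e+00, -1.5343e+01, -5.3000e-02,
        7.0000e-03,  0.0000e+00]), 'tool_pos': array([ 0.229, -0.581,  0.252]), 'eef_rot': array([-3.14 ,  0.   ,  0.375]), 'force': array([-0.922, -0.57 , -0.24 ]), 'moment': array([0.027, 0.019, 0.011]), 'finger_force': np.float64(0.0), 'gripper_width': np.float64(1.002)} 0.014
scene key_wedge_top 0.62 [349.1 217. ] [0.5548 0.1424 0.0695]
scene key_round_top 0.43 [338.2 225.9] [0.5573 0.093  0.0708]
scene key_sausage_top 0.5 [337.3 215.2] [0.5188 0.1347 0.0619]
scene key_olive_top 0.45 [330.7 224.1] [0.5278 0.0961 0.0592]
scene key_clear_top 0.52 [289.8 258.3] [ 0.5448 -0.0787  0.0699]
scene key_tare_top 0.57 [279.6 251.5] [ 0.5009 -0.0724  0.0616]
scene key_print_top 0.62 [259.6 273. ] [ 0.5224 -0.1604  0.0669]
scene key_print_top 0.34 [252.6 395.9] [ 0.7369 -0.3809  0.0368]
scene numpad 0.76 [310.5 240.2] [0.5286
[... 457 characters left out ...]
 [293.  242.9] [0.5638 0.0915 0.0706]
top key_sausage_top 0.53 [266.8 264. ] [0.5177 0.1479 0.0596]
top key_sausage_top 0.42 [507.4 237.7] [ 0.584  -0.3798  0.0749]
top key_olive_top 0.61 [294.8 268.6] [0.509  0.0867 0.0585]
top key_clear_top 0.46 [372.4 255.8] [ 0.5394 -0.0813  0.0675]
top key_tare_top 0.58 [370.9 273.6] [ 0.5011 -0.0792  0.0594]
top key_print_top 0.62 [407.7 263.4] [ 0.5242 -0.1586  0.0671]
top numpad 0.68 [329.1 259.4] [0.5306 0.0124 0.0581]
top tray_wedge 0.23 [507.2 236.7] [ 0.5862 -0.3792  0.0754]
top tray_round 0.67 [123.3 306.8] [0.4166 0.4374 0.1374]
top tray_round 0.5 [329.9 262.5] [0.524  0.0105 0.056 ]
top tray_sausage 0.89 [371.7 158.9] [ 0.7466 -0.0752  0.1007]
```

View pics/top.png

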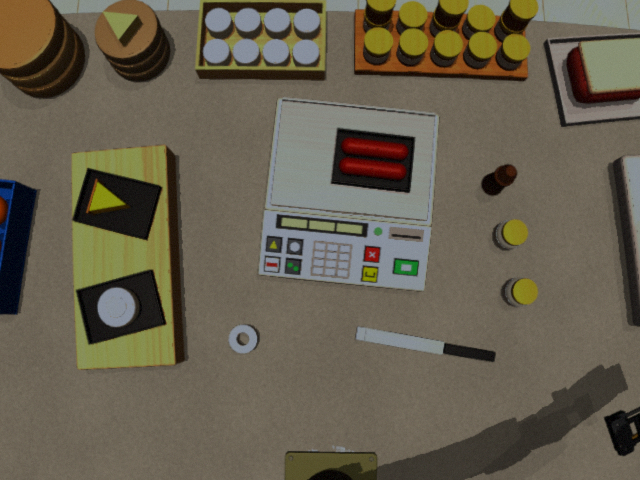

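View pics/scene.png

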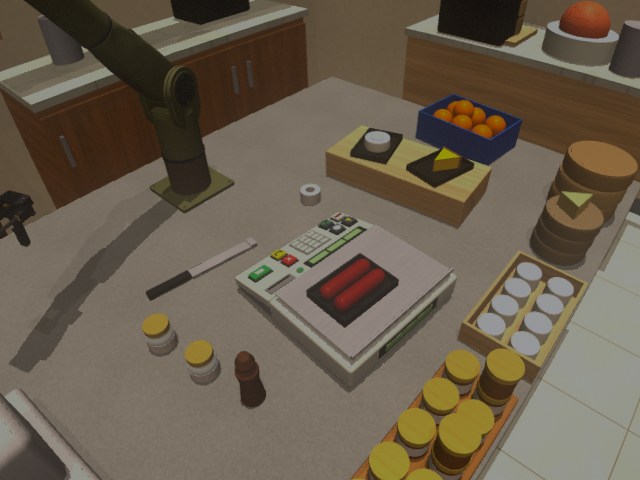

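The sausage tray is on the pan (top view: red sausages at 375,160). The keys in the top view are tare (370,274), sausage, cream with a red bar (272,265), and print (406,267). Next I'll fit the keyboard layout to them.

```bash
cat >> h.py <<'E'
from scipy.optimize import least_squares
T=np.radians(12)
# keyboard coords: (uphill, left) rel. to layout; params a (product col wedge), b (tare col), pose x,y,yaw,z
def model(q):
    x,y,yaw,z,a,b=q
    k={"wedge":(.022,a),"round":(.022,a-.046),"sausage":(-.022,a),"olive":(-.022,a-.046),"clear":(.022,b),"tare":(-.022,b),"print":(0,b-.077),"numpad":(0,0)}
    R=Ro.from_euler("zy",[yaw,-T]).as_matrix()
    return {n:np.array([x,y,z])+R@np.array([u,v,-.009+.002 if n=="numpad" else 0]) for n,(u,v) in k.items()},R
def fit(obs):  # obs list of (name, xyz, weight)
    def f(q):
        m,_=model(q); return np.concatenate([(m[n]-w)*c/.003 for n,w,c in obs])
    q=least_squares(f,[.53,.01,-.07,.067,.115,-.09],loss="soft_l1").x
    return q
def look(c):
    p=eyes.capture(c); obs=[]
    for n in ["wedge","round","sausage","olive","clear","tare","print","numpad"]:
        t=finder.trace(p,n if n=="numpad" else f"key_{n}_top")
        if not t: continue
        t=t[0]; v,u=np.nonzero(t["region"])
        if len(u)<20: continue
        W=[world(p,(a,b),0) for a,b in zip(u[::max(1,len(u)//200)],v[::max(1,len(u)//200)])]
        W=np.array([w for w in W if w is not None])
        if len(W): obs.append((n,np.median(W,0),t["conf"])); print(c,n,round(t["conf"],2),len(u),np.round(obs[-1][1],4),np.round(t["point"],1))
    return p,obs
def goal(pos,R,cur=None):
    s=ctrl.sense(); R0=Ro.from_euler("xyz",s["eef_rot"]).as_matrix(); p0=np.array(s["tool_pos"])
    print("clock",round(float(s["clock"]),2),"tool shift/0.02:",np.round(R0.T@(pos-p0)/.02,2),"turn/0.12:",np.round(Ro.from_matrix(R0.T@R).as_rotvec()/.12,2),"shift in goal axes:",np.round(R.T@(pos-p0)/.02,2))
E
python3 - <<'E'
from h import *
O=[]
for c in ["scene","top"]:
    p,o=look(c); O+=o
q=fit(O); print(np.round(q,4)); m,R=model(q)
for n in m: print(n,np.round(m[n],4),[np.round((w-m[n])*1e3,1) for k,w,_ in O if k==n])
np.save("q.npy",q)
Rt=R@np.diag([1,-1,-1.]); np.save("Rt.npy",Rt)
goal(m["tare"]+R[:,2]*(.014+.10),Rt)
E
```

```text
scene wedge 0.63 71 [0.5617 0.1286 0.0703] [349.1 215.5]
scene round 0.68 91 [0.5601 0.0838 0.0699] [336.2 226.4]
scene sausage 0.58 79 [0.5203 0.1345 0.0603] [337.1 215. ]
scene olive 0.34 3736 [ 0.7555 -0.0992  0.1165] [349.6 292.6]
scene clear 0.59 95 [ 0.5455 -0.0848  0.0696] [288.3 259.5]
scene tare 0.31 108 [ 0.5452 -0.085   0.0694] [286.7 259.4]
scene print 0.67 1181 [0.4292 0.4289 0.1115] [374.6 144.7]
scene numpad 0.96 523 [0.5325 0.0054 0.0602] [309.8 242.2]
top wedge 0.49 178 [0.5607 0.1328 0.0684] [273.3 243.3]
top round 0.73 4617 [0.4169 0.4482 0.102 ] [117.9 307.2]
top sausage 0.76 176 [0.5181 0.1368 0.0603] [269.4 261.3]
top olive 0.74 196 [0.5144 0.0908 0.0595] [294.9 266.9]
top clear 0.56 177 [ 0.5432 -0.0802  0.0685] [372.4 255.1]
top tare 0.6 176 [ 0.5003 -0.0756  0.0598] [369.  275.1]
top print 0.68 307 [ 0.5163 -0.1535  0.0639] [404.7 263.5]
top numpad 0.98 1341 [0.5311 0.0088 0.0579] [329.2 261.7]
[ 0.5295  0.0072 -0.0859  0.0659  0.127  -0.085 ]
wedge [0.5616 0.1319 0.0727] [array([ 0. , -3.3, -2.4]), array([-1. ,  0.9, -4.2])]
round [0.5578 0.0861 0.0719] [array([ 2.3, -2.2, -2. ]), array([-140.8,  362.1,   30.2])]
sausage [0.5187 0.1357 0.0636] [array([ 1.6, -1.2, -3.2]), array([-0.6,  1.1, -3.3])]
olive [0.5149 0.0899 0.0628] [array([ 240.6, -189.1,   53.7]), array([-0.5,  0.9, -3.3])]
clear [ 0.5438 -0.0793  0.0689] [array([ 1.6, -5.5,  0.7]), array([-0.7, -0.9, -0.4])]
tare [ 0.501  -0.0755  0.0598] [array([44.2, -9.5,  9.6]), array([-0.7, -0.1,  0. ])]
print [ 0.5159 -0.1541  0.063 ] [array([-86.7, 583. ,  48.5]), array([0.4, 0.6, 0.9])]
numpad [0.531  0.0072 0.059 ] [array([ 1.6, -1.9,  1.2]), array([ 0.1,  1.6, -1.2])]
clock 2.2 tool shift/0.02: [ 20.82 -19.     4.07] turn/0.12: [-0.25  1.74  3.82] shift in goal axes: [  9.09 -26.18   6.57]
```

Call:
servo_tool(series=[0.95, -0.85, 0, 0, 0, 0, 1, 0.95, -0.85, 0, 0, 0, 0, 1, 0.95, -0.85, 0, 0, 0, 0, 1, 0.95, -0.85, 0, 0, 0, 0, 1, 0.95, -0.85, 0, 0, 0, 0, 1, 0.95, -0.85, 0, 0, 0, 0, 1, 0.95, -0.85, 0, 0, 0, 0, 1, 0.95, -0.85, 0, 0, 0, 0, 1])

```text
clock: 2.87
tool_pos: [0.321, -0.3984, 0.2529]
eef_rot: [3.141, -0.0, 0.375]
force: [0.1, -0.0, 0.1]
gripper_width: 0.421
finger_force: 0.0
```

Call:
servo_tool(series=[0.95, -0.85, 0, 0, 0, 0, 1, 0.95, -0.85, 0, 0, 0, 0, 1, 0.95, -0.85, 0, 0, 0, 0, 1, 0.95, -0.85, 0, 0, 0, 0, 1, 0.95, -0.85, 0, 0, 0, 0, 1, 0.95, -0.85, 0, 0, 0, 0, 1, 0.95, -0.85, 0, 0, 0, 0, 1, 0.95, -0.85, 0, 0, 0, 0, 1])

```text
clock: 3.53
tool_pos: [0.4128, -0.2161, 0.2529]
eef_rot: [3.141, -0.0, 0.375]
force: [0.6, -0.1, 0.3]
gripper_width: 0.01
finger_force: 0.0
```

```bash
sed -i 's/"zy"/"ZY"/' h.py
python3 - <<'E'
from h import *
p,O=look("top")
q=fit(O); print(np.round(q,4)); m,R=model(q)
for n in m: print(n,np.round(m[n],4),[np.round((w-m[n])*1e3,1) for k,w,_ in O if k==n])
np.save("q.npy",q); Rt=R@np.diag([1,-1,-1.])
print(ctrl.sense()["tool_pos"])
goal(m["tare"]+R[:,2]*(.014+.10),Rt)
E
```

```text
top wedge 0.76 174 [0.5605 0.1326 0.0695] [273.4 244.6]
top round 0.52 205 [0.5569 0.0871 0.0688] [295.3 245.9]
top sausage 0.62 211 [0.5175 0.1385 0.0594] [268.8 261.5]
top olive 0.45 195 [0.5147 0.091  0.0595] [292.7 268.6]
top clear 0.68 660 [0.3547 0.1989 0.0397] [240.6 340.8]
top tare 0.75 192 [0.5571 0.0871 0.0689] [295.4 244.9]
top print 0.75 303 [ 0.5164 -0.1536  0.0642] [404.8 264.9]
top numpad 0.74 1328 [0.5314 0.0079 0.0585] [329.5 261.8]
[ 0.5261  0.0083 -0.1037  0.0646  0.1276  0.0762]
wedge [0.5607 0.133  0.0692] [array([-0.2, -0.4,  0.3])]
round [0.5559 0.0873 0.0692] [array([ 1. , -0.2, -0.3])]
sausage [0.5179 0.1375 0.06  ] [array([-0.3,  1.1, -0.6])]
olive [0.5131 0.0917 0.06  ] [array([ 1.6, -0.7, -0.5])]
clear [0.5554 0.0819 0.0692] [array([-200.6,  117. ,  -29.4])]
tare [0.5126 0.0864 0.06  ] [array([44.6,  0.7,  8.9])]
print [0.526  0.0075 0.0646] [array([  -9.6, -161.1,   -0.3])]
numpad [0.5275 0.0081 0.0577] [array([ 3.9, -0.3,  0.7])]
[ 0.4115284  -0.21833325  0.25269264]
clock 3.98 tool shift/0.02: [  9.2  -12.9    4.05] turn/0.12: [-0.41  1.72  3.95] shift in goal axes: [  1.37 -15.68   4.44]
```

Run:
```python
from h import *
O=[("wedge",[.5606,.1327,.069],1),("round",[.5569,.0871,.0688],1),("sausage",[.5178,.1376,.0599],1),("olive",[.5145,.0909,.0595],1),("clear",[.5432,-.0802,.0685],1),("tare",[.5003,-.0756,.0598],1),("print",[.5164,-.1536,.0641],1),("numpad",[.5312,.0083,.0582],1)]
q=fit(O); print(np.round(q,4)); m,R=model(q)
for n in m: print(n,np.round(m[n],4),[np.round((w-m[n])*1e3,1) for k,w,_ in O if k==n])
np.save("q.npy",q); Rt=R@np.diag([1,-1,-1.])
goal(m["tare"]+R[:,2]*(.014+.10),Rt)
```

```text
[ 0.5291  0.0085 -0.0811  0.0643  0.1269 -0.0863]
wedge [0.5609 0.1332 0.0689] [array([-0.3, -0.5,  0.1])]
round [0.5571 0.0874 0.0689] [array([-0.2, -0.3, -0.1])]
sausage [0.518  0.1367 0.0598] [array([-0.2,  0.9,  0.1])]
olive [0.5142 0.0909 0.0598] [array([ 0.3,  0. , -0.3])]
clear [ 0.5436 -0.0793  0.0689] [array([-0.4, -0.9, -0.4])]
tare [ 0.5007 -0.0758  0.0598] [array([-0.4,  0.2,  0. ])]
print [ 0.5159 -0.1543  0.0643] [array([ 0.5,  0.7, -0.2])]
numpad [0.5306 0.0083 0.0575] [array([ 0.6, -0. ,  0.7])]
clock 3.98 tool shift/0.02: [ 5.68 -5.54  4.07] turn/0.12: [-0.39  1.72  3.77] shift in goal axes: [ 1.78 -7.46  4.54]
```

Call:
servo_tool(series=[0, 0, 0, -0.1, 0.43, 0.94, 1, 0, 0, 0, -0.1, 0.43, 0.94, 1, 0, 0, 0, -0.1, 0.43, 0.94, 1, 0, 0, 0, -0.1, 0.43, 0.94, 1, 0.2, -0.9, 0.4, 0, 0, 0, 1, 0.2, -0.9, 0.4, 0, 0, 0, 1, 0.2, -0.9, 0.4, 0, 0, 0, 1, 0.2, -0.9, 0.4, 0, 0, 0, 1])

```text
clock: 4.65
tool_pos: [0.44, -0.1475, 0.2246]
eef_rot: [3.141, -0.211, -0.08]
force: [-0.2, -0.3, -0.2]
gripper_width: 0.003
finger_force: 0.0
```

Call:
servo_tool(series=[0.2, -0.9, 0.7, 0, 0, 0, 1, 0.2, -0.9, 0.7, 0, 0, 0, 1, 0.2, -0.9, 0.7, 0, 0, 0, 1, 0.2, -0.9, 0.7, 0, 0, 0, 1, 0, 0, 0, 0, 0, 0, 1, 0, 0, 0, 0, 0, 0, 1, 0, 0, 0, 0, 0, 0, 1, 0, 0, 0, 0, 0, 0, 1])

```text
clock: 5.32
tool_pos: [0.4725, -0.0793, 0.1739]
eef_rot: [3.14, -0.211, -0.081]
force: [-0.6, -0.6, 0.1]
gripper_width: 0.006
finger_force: 0.0
```

Run:
```python
from h import *
m,R=model(np.load("q.npy")); Rt=R@np.diag([1,-1,-1.])
goal(m["tare"]+R[:,2]*(.014+.012),Rt)
p=eyes.capture("wrist"); f=p["frame"].copy()
for n in m:
    P=p["world_to_cam"]@np.r_[m[n],1]
    uv=cv2.projectPoints(np.array([[P[0],-P[1],-P[2]]]),np.zeros(3),np.zeros(3),p["camera_matrix"],np.array(p["D"],float))[0].ravel()
    if -P[2]>0 and (abs(uv)<900).all(): print(n,np.round(uv)); cv2.drawMarker(f,tuple(int(round(a)) for a in uv),(255,0,255),0,12,1)
cv2.imwrite("pics/w1.png",f)
```

```text
clock 5.32 tool shift/0.02: [ 0.17 -0.29  4.57] turn/0.12: [ 0.01 -0.01  0.  ] shift in goal axes: [ 0.17 -0.29  4.57]
wedge [-70. 154.]
round [ 14. 155.]
sausage [-51. 230.]
olive [ 29. 230.]
clear [309. 156.]
tare [309. 230.]
print [439. 194.]
numpad [166. 192.]
```

View pics/w1.png

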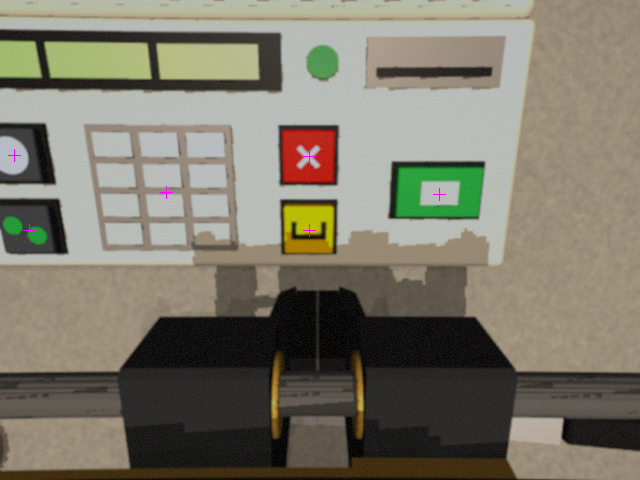

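The wrist view agrees with the fit: tare at (309,228), clear (309,156), print (439,192), and the fitted markers sit on the caps. I'll approach tare now.

Call:
servo_tool(series=[0.03, -0.05, 0.7, 0, 0, 0, 1, 0.03, -0.05, 0.7, 0, 0, 0, 1, 0.03, -0.05, 0.7, 0, 0, 0, 1, 0.03, -0.05, 0.7, 0, 0, 0, 1, 0.03, -0.05, 0.7, 0, 0, 0, 1, 0.02, -0.05, 0.7, 0, 0, 0, 1, 0, 0, 0.35, 0, 0, 0, 1, 0, 0, 0, 0, 0, 0, 1])

```text
clock: 6.03
tool_pos: [0.5047, -0.0772, 0.1154]
eef_rot: [-3.139, -0.178, -0.078]
force: [-0.3, 0.2, -1.3]
gripper_width: 0.006
finger_force: 0.0
```

Run:
```python
from h import *
m,R=model(np.load("q.npy")); Rt=R@np.diag([1,-1,-1.])
goal(m["tare"]+R[:,2]*(.014),Rt); print(R.T@ctrl.sense()["force"])
```

```text
clock 6.03 tool shift/0.02: [-0.72 -0.05  2.  ] turn/0.12: [-0.03  0.26  0.02] shift in goal axes: [-0.78 -0.05  1.98]
[-0.52899114  0.14093437 -1.17486423]
```

Run:
```python
from h import *
print(np.round(ctrl.sense()["joint_positions"],3),np.round(ctrl.sense()["qvel"],3))
```

```text
[ 0.028  0.75   0.054  2.19  -0.999  0.043 -0.589] [-0.002 -0.025 -0.001  0.022 -0.008  0.002 -0.09 ]
```

Joint 6 is at its lower limit, so tilting along the key normal isn't feasible at this height. I'll press with the tool vertical instead.

Call:
servo_tool(series=[0, 0, -0.8, 0, 0, 0, 1, 0, 0, -0.8, 0, 0, 0, 1, 0, 0, 0, 0, -0.3, 0, 1, 0, 0, 0, 0, -0.3, 0, 1, 0, 0, 0, 0, -0.3, 0, 1, 0, 0, 0, 0, -0.3, 0, 1, 0, 0, 0, 0, -0.3, 0, 1, 0, 0, 0, 0, 0, 0, 1])

```text
clock: 6.7
tool_pos: [0.5, -0.0762, 0.1477]
eef_rot: [-3.139, 0.0, -0.079]
force: [0.8, 0.4, -0.9]
gripper_width: 0.007
finger_force: 0.0
```

```bash
cat >> h.py <<'E'
def st(n,h,dx=-.005):
    q=np.load("q.npy"); m,R=model(q); s=ctrl.sense()
    Rv=Ro.from_euler("z",q[2]).as_matrix(); Rt=Rv@np.diag([1,-1,-1.])
    # uphill pad edge (9 mm ahead) presses; dx = TCP offset from key centre; h = height of that edge above the cap there
    pos=m[n]+Rv@np.array([dx,0,(dx+.009)*np.tan(T)+.014+h])
    goal(pos,Rt); print("joints",np.round(s["joint_positions"],3),"rot",np.round(s["eef_rot"],3),"force",np.round(s["force"],1))
E
python3 -c "
from h import *
st('tare',0.012)"
```

```text
clock 6.7 tool shift/0.02: [-0.22 -0.01  3.06] turn/0.12: [-0.02  0.    0.02] shift in goal axes: [-0.22 -0.02  3.06]
joints [-0.249  0.78   0.531  2.038 -0.781  0.534 -0.797] rot [-3.139  0.    -0.079] force [ 0.8  0.4 -0.9]
```

Call:
servo_tool(series=[-0.05, 0, 0.5, 0, 0, 0, 1, -0.05, 0, 0.5, 0, 0, 0, 1, -0.05, 0, 0.5, 0, 0, 0, 1, -0.05, 0, 0.5, 0, 0, 0, 1, 0, 0, 0.5, 0, 0, 0, 1, 0, 0, 0.5, 0, 0, 0, 1, 0, 0, 0, 0, 0, 0, 1, 0, 0, 0, 0, 0, 0, 1])

```text
clock: 7.37
tool_pos: [0.494, -0.0757, 0.0875]
eef_rot: [-3.138, 0.002, -0.08]
force: [-0.4, -0.8, 0.4]
gripper_width: 0.002
finger_force: 0.0
```

```bash
python3 -c "
from h import *
st('tare',-0.005)"
```

```text
clock 7.37 tool shift/0.02: [ 0.08 -0.02  0.89] turn/0.12: [-0.03  0.02  0.01] shift in goal axes: [ 0.08 -0.02  0.89]
joints [-0.159  0.861  0.375  2.079 -0.89   0.37  -0.702] rot [-3.138e+00  2.000e-03 -8.000e-02] force [-0.4 -0.8  0.4]
```

Call:
servo_tool(series=[0.08, 0, 0.2, 0, 0, 0, 1, 0, 0, 0.2, 0, 0, 0, 1, 0, 0, 0.2, 0, 0, 0, 1, 0, 0, 0.2, 0, 0, 0, 1, 0, 0, 0.15, 0, 0, 0, 1, 0, 0, 0.05, 0, 0, 0, 1, 0, 0, 0, 0, 0, 0, 1, 0, 0, 0, 0, 0, 0, 1])

```text
clock: 8.03
tool_pos: [0.4974, -0.0756, 0.0691]
eef_rot: [-3.138, -0.002, -0.078]
force: [-1.1, 1.7, 21.3]
gripper_width: 0.005
finger_force: 11.2
```

```bash
python3 -c "
from h import *
st('tare',-0.005)"
```

```text
clock 8.03 tool shift/0.02: [-0.08 -0.   -0.02] turn/0.12: [-0.03 -0.02  0.02] shift in goal axes: [-0.08 -0.   -0.02]
joints [-0.129  0.889  0.321  2.076 -0.911  0.321 -0.686] rot [-3.138e+00 -2.000e-03 -7.800e-02] force [-1.1  1.7 21.3]
```

21 N at the expected depth, so tare is home against its stop. I'll lift off and check that it came back up.

Call:
servo_tool(series=[0, 0, -0.3, 0, 0, 0, 1, 0, 0, -0.5, 0, 0, 0, 1, 0, 0, -0.8, 0, 0, 0, 1, 0, 0, -0.8, 0, 0, 0, 1, 0, 0, -0.6, 0, 0, 0, 1, 0, 0, 0, 0, 0, 0, 1, 0, 0, 0, 0, 0, 0, 1, 0, 0, 0, 0, 0, 0, 1])

```text
clock: 8.7
tool_pos: [0.4959, -0.0752, 0.1264]
eef_rot: [-3.138, 0.003, -0.077]
force: [-0.2, 0.3, -0.2]
gripper_width: 0.004
finger_force: 0.0
```

Run:
```python
from h import *
st('sausage',0.012)
p=eyes.capture("wrist"); cv2.imwrite("pics/w2.png",p["frame"])
m,R=model(np.load("q.npy"))
for n in ["tare","clear"]:
    P=p["world_to_cam"]@np.r_[m[n],1]
    uv=cv2.projectPoints(np.array([[P[0],-P[1],-P[2]]]),np.zeros(3),np.zeros(3),p["camera_matrix"],np.array(p["D"],float))[0].ravel()
    print(n,uv,world(p,uv),m[n])
```

```text
clock 8.7 tool shift/0.02: [  0.04 -10.64   2.03] turn/0.12: [-0.03  0.02  0.03] shift in goal axes: [-1.000e-02 -1.065e+01  1.990e+00]
joints [-0.217  0.805  0.473  2.059 -0.814  0.473 -0.768] rot [-3.138e+00  3.000e-03 -7.700e-02] force [-0.2  0.3 -0.2]
tare [319.77688473 254.45965263] [ 0.50084115 -0.07581947  0.06021166] [ 0.50068273 -0.07580841  0.05975498]
clear [320.40867894 169.03188563] [ 0.54365987 -0.07929833  0.06948464] [ 0.54357982 -0.07929425  0.0689031 ]
```

View pics/w2.png

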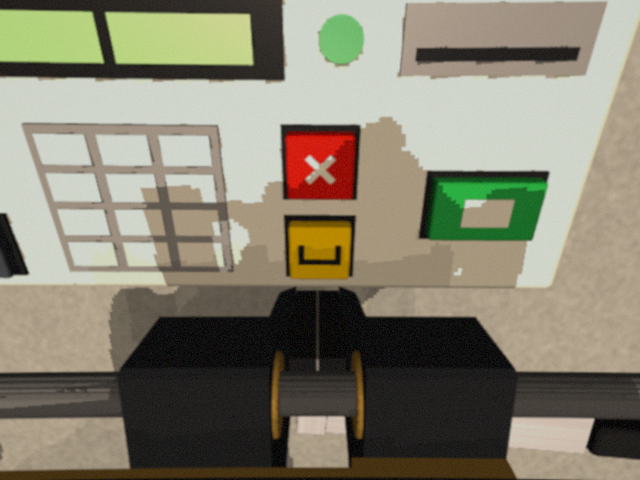

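The tare key at (320,248) is up again: its measured height is 60.2 mm, as expected. Next I'll go left to the sausage key at this height.

Call:
servo_tool(series=[0, -0.9, 0, 0, 0, 0, 1, 0, -0.9, 0, 0, 0, 0, 1, 0, -0.9, 0, 0, 0, 0, 1, 0, -0.9, 0, 0, 0, 0, 1, 0, -0.9, 0, 0, 0, 0, 1, 0, -0.9, 0, 0, 0, 0, 1, 0, -0.9, 0, 0, 0, 0, 1, 0, -0.9, 0, 0, 0, 0, 1])

```text
clock: 9.42
tool_pos: [0.5069, 0.0688, 0.1266]
eef_rot: [-3.139, 0.003, -0.078]
force: [-0.9, 0.2, -0.1]
gripper_width: 0.001
finger_force: 0.0
```

Call:
servo_tool(series=[0, -0.9, 0, 0, 0, 0, 1, 0, -0.9, 0, 0, 0, 0, 1, 0, -0.9, 0, 0, 0, 0, 1, 0, -0.7, 0, 0, 0, 0, 1, 0, 0, 0, 0, 0, 0, 1, 0, 0, 0, 0, 0, 0, 1, 0, 0, 0, 0, 0, 0, 1, 0, 0, 0, 0, 0, 0, 1])

```text
clock: 10.08
tool_pos: [0.5126, 0.1341, 0.1277]
eef_rot: [-3.14, 0.002, -0.08]
force: [0.4, 0.5, -0.6]
gripper_width: 0.005
finger_force: 0.0
```

Run:
```python
from h import *
st('sausage',0.012)
p=eyes.capture("wrist"); f=p["frame"].copy()
m,R=model(np.load("q.npy"))
for n in ["sausage","wedge","olive"]:
    P=p["world_to_cam"]@np.r_[m[n],1]
    uv=cv2.projectPoints(np.array([[P[0],-P[1],-P[2]]]),np.zeros(3),np.zeros(3),p["camera_matrix"],np.array(p["D"],float))[0].ravel()
    print(n,uv,world(p,uv),m[n]); cv2.drawMarker(f,tuple(int(round(a)) for a in uv),(255,0,255),0,12,1)
cv2.imwrite("pics/w3.png",f)
```

```text
clock 10.08 tool shift/0.02: [ 0.01 -0.15  2.06] turn/0.12: [-0.02  0.02  0.01] shift in goal axes: [ 0.01 -0.15  2.05]
joints [-0.666  0.848  0.57   1.98  -0.852  0.571 -1.15 ] rot [-3.14e+00  2.00e-03 -8.00e-02] force [ 0.4  0.5 -0.6]
sausage [312.93630269 253.1416246 ] [0.51832458 0.13668534 0.06084199] [0.51795359 0.136729   0.05975498]
wedge [312.5747179  168.05416511] [0.56098616 0.13321891 0.06991996] [0.56085069 0.13324317 0.0689031 ]
olive [406.35620861 253.38785708] [0.51436696 0.09095305 0.06014138] [0.51422789 0.09088012 0.05975498]
```

View pics/w3.png

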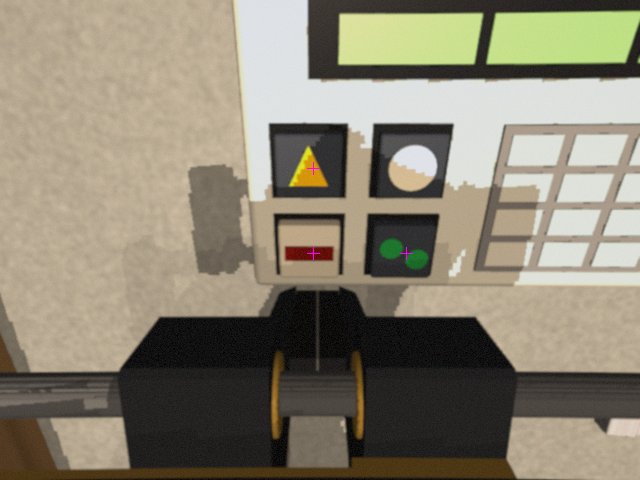

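The sausage key (cream, red bar) is at (309,247). The fitted marker is about 1.5 mm to its right, so I'll correct for that and descend.

Call:
servo_tool(series=[0, -0.1, 0.4, 0, 0, 0, 1, 0, -0.1, 0.4, 0, 0, 0, 1, 0, 0, 0.4, 0, 0, 0, 1, 0, 0, 0.4, 0, 0, 0, 1, 0, 0, 0.4, 0, 0, 0, 1, 0, 0, 0, 0, 0, 0, 1, 0, 0, 0, 0, 0, 0, 1, 0, 0, 0, 0, 0, 0, 1])

```text
clock: 10.8
tool_pos: [0.5131, 0.1398, 0.0878]
eef_rot: [-3.139, 0.002, -0.078]
force: [0.6, -0.7, -0.7]
gripper_width: 0.001
finger_force: 0.0
```

```bash
python3 -c "
from h import *
st('sausage',-0.005)"
```

```text
clock 10.8 tool shift/0.02: [0.01 0.13 0.91] turn/0.12: [-0.02  0.01  0.03] shift in goal axes: [0.01 0.13 0.91]
joints [-0.627  0.902  0.481  1.989 -0.911  0.482 -1.11 ] rot [-3.139e+00  2.000e-03 -7.800e-02] force [ 0.6 -0.7 -0.7]
```

Call:
servo_tool(series=[0, 0.06, 0.2, 0, 0, 0, 1, 0, 0, 0.2, 0, 0, 0, 1, 0, 0, 0.2, 0, 0, 0, 1, 0, 0, 0.2, 0, 0, 0, 1, 0, 0, 0.15, 0, 0, 0, 1, 0, 0, 0.07, 0, 0, 0, 1, 0, 0, 0, 0, 0, 0, 1, 0, 0, 0, 0, 0, 0, 1])

```text
clock: 11.47
tool_pos: [0.514, 0.1387, 0.0691]
eef_rot: [-3.137, -0.001, -0.078]
force: [-2.5, 0.8, 16.6]
gripper_width: 0.011
finger_force: 8.6
```

```bash
python3 -c "
from h import *
st('sausage',-0.005)"
```

```text
clock 11.47 tool shift/0.02: [-0.04  0.08 -0.03] turn/0.12: [-0.04 -0.01  0.02] shift in goal axes: [-0.04  0.08 -0.03]
joints [-0.593  0.925  0.425  1.993 -0.93   0.428 -1.093] rot [-3.137e+00 -1.000e-03 -7.800e-02] force [-2.5  0.8 16.6]
```

Sausage is home at 17 N. I'll lift and check it.

Call:
servo_tool(series=[0, 0, -0.3, 0, 0, 0, 1, 0, 0, -0.5, 0, 0, 0, 1, 0, 0, -0.8, 0, 0, 0, 1, 0, 0, -0.8, 0, 0, 0, 1, 0, 0, -0.6, 0, 0, 0, 1, 0, 0, 0, 0, 0, 0, 1, 0, 0, 0, 0, 0, 0, 1, 0, 0, 0, 0, 0, 0, 1])

```text
clock: 12.13
tool_pos: [0.5124, 0.1388, 0.1268]
eef_rot: [-3.139, 0.003, -0.077]
force: [0.3, -0.1, 0.8]
gripper_width: 0.004
finger_force: 0.0
```

Run:
```python
from h import *
st('print',0.05)
p=eyes.capture("wrist")
m,R=model(np.load("q.npy"))
for n in ["sausage","wedge","olive"]:
    P=p["world_to_cam"]@np.r_[m[n],1]
    uv=cv2.projectPoints(np.array([[P[0],-P[1],-P[2]]]),np.zeros(3),np.zeros(3),p["camera_matrix"],np.array(p["D"],float))[0].ravel()
    print(n,uv,world(p,uv),m[n])
```

```text
clock 12.13 tool shift/0.02: [ 1.06 14.6  -0.16] turn/0.12: [-0.02  0.03  0.03] shift in goal axes: [ 1.11 14.6  -0.12]
joints [-0.663  0.845  0.55   1.976 -0.832  0.563 -1.176] rot [-3.139e+00  3.000e-03 -7.700e-02] force [ 0.3 -0.1  0.8]
sausage [322.6526818  252.53847779] [0.51824287 0.13671519 0.06059947] [0.51795359 0.136729   0.05975498]
wedge [323.62278342 166.94874992] [0.56094899 0.13324404 0.06963934] [0.56085069 0.13324317 0.0689031 ]
olive [416.57880786 253.06340514] [0.51437537 0.09096733 0.06016321] [0.51422789 0.09088012 0.05975498]
```

The sausage key is up again. Now to print.

Call:
servo_tool(series=[0.07, 0.9, -0.1, 0, 0, 0, 1, 0.07, 0.9, -0.05, 0, 0, 0, 1, 0.07, 0.9, 0, 0, 0, 0, 1, 0.07, 0.9, 0, 0, 0, 0, 1, 0.07, 0.9, 0, 0, 0, 0, 1, 0.07, 0.9, 0, 0, 0, 0, 1, 0.07, 0.9, 0, 0, 0, 0, 1, 0.07, 0.9, 0, 0, 0, 0, 1])

```text
clock: 12.85
tool_pos: [0.5123, -0.0066, 0.1291]
eef_rot: [-3.139, 0.004, -0.078]
force: [0.2, -0.6, -0.2]
gripper_width: 0.007
finger_force: 0.0
```

Call:
servo_tool(series=[0.07, 0.9, 0, 0, 0, 0, 1, 0.07, 0.9, 0, 0, 0, 0, 1, 0.07, 0.9, 0, 0, 0, 0, 1, 0.07, 0.9, 0, 0, 0, 0, 1, 0.07, 0.9, 0, 0, 0, 0, 1, 0.07, 0.9, 0, 0, 0, 0, 1, 0.07, 0.9, 0, 0, 0, 0, 1, 0.07, 0.9, 0, 0, 0, 0, 1])

```text
clock: 13.52
tool_pos: [0.5123, -0.1509, 0.1286]
eef_rot: [-3.138, 0.004, -0.078]
force: [0.5, 0.2, -1.0]
gripper_width: 0.007
finger_force: 0.0
```

Call:
servo_tool(series=[0, 0.2, 0, 0, 0, 0, 1, 0, 0, 0, 0, 0, 0, 1, 0, 0, 0, 0, 0, 0, 1, 0, 0, 0, 0, 0, 0, 1, 0, 0, 0, 0, 0, 0, 1, 0, 0, 0, 0, 0, 0, 1, 0, 0, 0, 0, 0, 0, 1, 0, 0, 0, 0, 0, 0, 1])

```text
clock: 14.18
tool_pos: [0.5127, -0.1537, 0.1295]
eef_rot: [-3.138, 0.002, -0.077]
force: [-0.1, 0.6, 0.2]
gripper_width: 0.009
finger_force: 0.0
```

Run:
```python
from h import *
st('print',0.012)
p=eyes.capture("wrist"); f=p["frame"].copy()
m,R=model(np.load("q.npy"))
for n in ["print","tare"]:
    P=p["world_to_cam"]@np.r_[m[n],1]
    uv=cv2.projectPoints(np.array([[P[0],-P[1],-P[2]]]),np.zeros(3),np.zeros(3),p["camera_matrix"],np.array(p["D"],float))[0].ravel()
    print(n,uv,world(p,uv),m[n]); cv2.drawMarker(f,tuple(int(round(a)) for a in uv),(255,0,255),0,12,1)
cv2.imwrite("pics/w4.png",f)
```

```text
clock 14.18 tool shift/0.02: [-0.08  0.02  1.92] turn/0.12: [-0.03  0.02  0.03] shift in goal axes: [-0.09  0.02  1.92]
joints [-0.07   0.825  0.48   1.96  -0.73   0.539 -0.722] rot [-3.138e+00  2.000e-03 -7.700e-02] force [-0.1  0.6  0.2]
print [319.89573479 258.77655774] [ 0.51621407 -0.15432013  0.06522346] [ 0.51589479 -0.15429836  0.06432904]
tare [169.02283274 294.65367854] [ 0.50069653 -0.07582182  0.05978752] [ 0.50068273 -0.07580841  0.05975498]
```

View pics/w4.png

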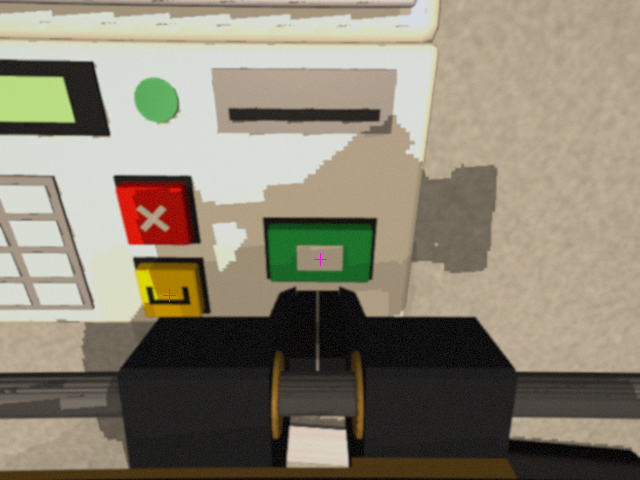

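The green print key is at (320,255), right ahead of the fingertips. I'll descend onto it.

Call:
servo_tool(series=[-0.04, 0, 0.4, 0, 0, 0, 1, -0.04, 0, 0.4, 0, 0, 0, 1, 0, 0, 0.4, 0, 0, 0, 1, 0, 0, 0.4, 0, 0, 0, 1, 0, 0, 0.2, 0, 0, 0, 1, 0, 0, 0, 0, 0, 0, 1, 0, 0, 0, 0, 0, 0, 1, 0, 0, 0, 0, 0, 0, 1])

```text
clock: 14.9
tool_pos: [0.5111, -0.1542, 0.0936]
eef_rot: [-3.139, 0.002, -0.078]
force: [-0.7, 0.9, -0.7]
gripper_width: 0.002
finger_force: 0.0
```

```bash
python3 -c "
from h import *
st('print',-0.005)"
```

```text
clock 14.9 tool shift/0.02: [-0.01 -0.01  0.97] turn/0.12: [-0.02  0.01  0.03] shift in goal axes: [-0.01 -0.01  0.97]
joints [-0.029  0.876  0.41   1.977 -0.781  0.454 -0.678] rot [-3.139e+00  2.000e-03 -7.800e-02] force [-0.7  0.9 -0.7]
```

Call:
servo_tool(series=[0, 0, 0.2, 0, 0, 0, 1, 0, 0, 0.2, 0, 0, 0, 1, 0, 0, 0.2, 0, 0, 0, 1, 0, 0, 0.2, 0, 0, 0, 1, 0, 0, 0.2, 0, 0, 0, 1, 0, 0, 0.08, 0, 0, 0, 1, 0, 0, 0, 0, 0, 0, 1, 0, 0, 0, 0, 0, 0, 1])

```text
clock: 15.57
tool_pos: [0.512, -0.1541, 0.0737]
eef_rot: [-3.138, -0.001, -0.078]
force: [-1.4, 2.1, 19.8]
gripper_width: 0.007
finger_force: 9.9
```

```bash
python3 -c "
from h import *
st('print',-0.005)"
```

```text
clock 15.57 tool shift/0.02: [-0.05 -0.   -0.02] turn/0.12: [-0.03 -0.01  0.03] shift in goal axes: [-0.05 -0.   -0.02]
joints [-0.005  0.904  0.367  1.982 -0.809  0.406 -0.654] rot [-3.138e+00 -1.000e-03 -7.800e-02] force [-1.4  2.1 19.8]
```

Print is home at 20 N. I'll lift clear.

Call:
servo_tool(series=[0, 0, -0.3, 0, 0, 0, 1, 0, 0, -0.6, 0, 0, 0, 1, 0, 0, -0.9, 0, 0, 0, 1, 0, 0, -0.9, 0, 0, 0, 1, 0, 0, -0.9, 0, 0, 0, 1, 0, 0, -0.9, 0, 0, 0, 1, 0, 0, 0, 0, 0, 0, 1, 0, 0, 0, 0, 0, 0, 1])

```text
clock: 16.23
tool_pos: [0.5114, -0.1542, 0.1621]
eef_rot: [-3.139, 0.001, -0.077]
force: [0.4, 0.7, 0.3]
gripper_width: 0.002
finger_force: 0.0
```

Run:
```python
from h import *
p=eyes.capture("wrist"); cv2.imwrite("pics/w5.png",p["frame"])
m,R=model(np.load("q.npy"))
for n in ["print","tare","clear"]:
    P=p["world_to_cam"]@np.r_[m[n],1]
    uv=cv2.projectPoints(np.array([[P[0],-P[1],-P[2]]]),np.zeros(3),np.zeros(3),p["camera_matrix"],np.array(p["D"],float))[0].ravel()
    print(n,uv,world(p,uv),m[n])
print(ctrl.sense()["clock"],ctrl.sense()["force"])
```

```text
print [318.68061622 237.14344218] [ 0.51620844 -0.15432221  0.06537538] [ 0.51589479 -0.15429836  0.06432904]
tare [186.57188113 269.52184437] [ 0.50070482 -0.07583037  0.05981657] [ 0.50068273 -0.07580841  0.05975498]
clear [174.86522574 200.32484067] [ 0.54373164 -0.07958895  0.06973191] [ 0.54357982 -0.07929425  0.0689031 ]
16.2833 [-0.32940286  0.61006351 -0.04729897]
```

The print, tare and clear keys all measure up, and the robot is touching nothing. Handing in.

```bash
python3 -c "
from h import *
print(workorder.finish_job())"
```

```text
the job is handed in; nothing more can be done
None
```

I pressed tare, then sausage (the tray on the pan holds sausages), then print; each went fully home and came back up before the next, and the job was handed in at about 16 s.

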